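Unsnap the split wire ring of a magnifier head with a hook pick

TASK

The lens of the magnifier head in the small vice is to be changed: take the hook pick from the rack, get its toe under the end of the split wire ring that shows in the notch, and lift the ring out of its groove. Do not press hard on the glass. Lay the ring flat in the upturned jar lid, hang the pick back upright in its rack slot, and leave the other things where they are.

Things in the scene. Friction and masses are not known exactly. Their poses are not given: they have to be found in the camera images.
- lens_head: Black round magnifier head upright in a small blue vice, fixed. Origin on the table under the head's axis, z up, +x from the axis to the notch. Barrel 77 mm across, rim 56 mm high, vice jaws 43 mm high. Bore 50 mm across, open on top, with a groove in its wall; the groove's top slopes at 45 degrees, so a ring lifted in it is squeezed inward and slips out over the 3 mm lip.
- notch (a point): Middle of the notch's floor, 30 mm from the head's axis on its +x side, level with the glass (41.5 mm up). The notch is a window 12 mm wide, from 21 to 35 mm from the axis, cut through the lip and through the ring's seat (elsewhere the seat is a ledge 49 mm up, from 21 mm outward), so that a toe set on the glass can be slid outward under the ring.
- glass: Flat glass lens in the head, 54 mm across, 3 mm thick; origin at the centre of its underside (top 41.5 mm above the table). It rests on a spring washer: it begins to give at 3 N, has given 1.5 mm at about 7 N and is hard beyond. Over 20 N is pressing hard.
- ring: Split retaining ring of springy steel wire 3.5 mm thick, 52 mm over all, 28 g, gap 16 mm. Origin at its centre, half-way up; z its axis. Seated, its underside is 7.7 mm above the glass and its wire lies 22.5 to 26 mm from the head's axis. Lifting its end out takes 4 to 8 N; once the end is 20 mm above the rim the rest has followed and the ring hangs on the pick, reaching about 50 mm below the toe.
- ring_center (a point): Centre of the split ring, at half its thickness (moves with the arc opposite the gap).
- ring_end (a point): The end of the ring's wire that lies in the notch, at the wire's centre, 3 to 8 mm clockwise (seen from above) of the notch's middle. From it the wire runs on counter-clockwise (towards +y of the head) across the notch; the gap is on the clockwise side.
- pick: Hook pick hanging upright in the rack: red flat handle, steel shaft 4 mm thick with a toe bent at a right angle. Origin on the shaft's axis at the toe's underside (lowest point), z up the shaft, +x the way the toe points. Toe 3 mm thick, top 3.2 mm above the origin, reaching 13 mm from the shaft's axis, tip turned up to 6.4 mm. Its 22 mm wide collar rests on the rack, 70 mm above the origin.
- pick_grip (a point): Centre of the pick's handle, 115 mm above its lowest point. The handle is 78 mm high, 11 mm thick along the pick's x (grasp it so) and 18 mm wide along its y. The pick weighs 40 to 65 g.
- pick_toe (a point): Hollow of the pick's hook where the wire rests, 5 mm from the shaft's axis. The turned-up tip keeps a hanging ring on. To let go of a ring that lies flat, tip the pick over until the toe points down, then draw it back, away from the wire.
- scriber_grip (a point): Centre of the handle of the straight scriber with a dark wooden handle that hangs in the other slot, shaped like the pick but without a toe; not needed.
- rack: Wooden tool rack, fixed; origin under its centre, on the table. Shelf top 105 mm high, 26 mm thick, 144 mm long (y), with two slots 10 mm wide, open to -x, from 32 mm in front of (-x) to 21 mm behind the slot points. A tool is lifted straight up out of its slot and lowered into it from above, toe to the rack's +x. The pick hangs in one slot, the scriber in the other.
- slot_left (a point): Hanging place in the rack's left slot (+y), at the shelf's top; the tool's axis stands here.
- slot_right (a point): Hanging place in the rack's right slot (-y), at the shelf's top; the tool's axis stands here.
- dish: Upturned jam-jar lid with a red-checked rim, used as a parts dish: 93 mm across, 14 mm high, inner floor 2 mm above the table and about 80 mm across; loose, 120 g; origin under its centre, on the table.
- scriber: The straight scriber; leave it hanging. Origin at its point.
- cement: Square glue jar with a green cap, 46x46x78 mm; leave alone.
- paint_near: Small dropper bottle of ochre paint, 25 mm across, 79 mm high; leave alone.
Things that resemble listed ones, but are neither listed nor needed, are in the scene too. Leave any green look-alike of the dish alone.

How it is judged:
By the outcome, as a careful person would: the job done as asked, in the order asked, and still so for the second after the job is handed in, with the robot touching nothing.
It also fails if it takes over 72 s, if anything falls off the work surface, if the arm or the gripper's body presses on something with over 40 N, if the wrist force passes 120 N, or if a joint passes its speed limit or range.

ROBOT

A 6-joint arm with a two-finger parallel gripper is mounted at the origin on a cart in front of the work surface, level with it; the furniture and walls round the work are solid. World frame = base frame: x ahead of the robot, y to its left, z up, the work surface at z = 0. Lengths are in mm, angles in rad, forces in N, time in s.
With the tool pointing down it reaches from about 400 to 925 mm from the base axis. Payload 12.5 kg.
Tool frame: the origin (TCP) lies midway between the tips of the shut fingers; the grasp point (between the pads) lies 19 mm behind it; z points along the fingers, y is the line along which they close (so a half turn about z gives the same grasp; the last joint's range is limited). The gripper opens to 95 mm and grips with 3 to 60 N. Pads are 20 mm wide; open, the fingers measure 119 mm over their backs; the gripper's body (75 mm by 180 mm) begins 59 mm behind the grasp point.
Start: joints at [1.024, 0.491, 1.559, -0, 1.092, -0.106], TCP at [266.651, 565.282, 214.661] pointing down, gripper open.
Joint ranges: [-3.1, 3.1], [-0.84, 2.19], [0.05, 2.79], [-1.13, 4.28], [0.06, 2.93], [-2.69, 2.69]. Speed limits (rad/s): [2.22, 2.22, 2.79, 3.14, 3.14, 3.14].

INTERFACE

Orientations are given as [roll, pitch, yaw] about the fixed x, y, z axes, in that order (R = Rz(yaw) Ry(pitch) Rx(roll)).
In Python, from cell import state, viewer, env, models gives the robot as it stands. The module is installed in compiled form; this text tells all that it offers.
- The arm moves only by the tool arm_command, never from a script. Its argument "rows" is a list of rows, each a list of 2 entries, a list of its own where there are three numbers: the shift along the tool's x, y, z normalised to -1 to 1, where 1 is 0.25 m, then the turn about the tool's z normalised to -1 to 1, where 1 is pi rad. A call has exactly 5 rows; each row shifts and turns the commanded pose from where the row before left it, along the tool's axes as they then stand; what a row does not reach is not made up. A row lasts 1/10 s, in which the tool goes at most 50 mm and 8.59 degrees, less where a joint would pass 70% of its speed; a pose out of reach is approached as far as the arm can. A call with a number of a shift or a turn outside -1 to 1 is refused whole. A call with a gripper value outside its range is refused whole. "claw" is the opening, from 0 (shut) to 1 (fully open), set as the call begins (left out, the last holds). The fingers move at their own pace and stop on an object; the grip force is fixed at half the most. Time passes only in rows, so rows that do not move let the fingers close, or fill a call up. It gives the time, the measured TCP pose, the force, the opening and the grip force at its end, in the units of the state.
- state(): the state, without advancing time (a new reading comes with each control period).
- viewer.read_camera(name): name is "side" or "top" or "wrist"; returns (picture, depth): 400x640x3 uint8, red, green, blue; 400x640 float32, mm along the optical axis (not along the pixel's ray), 0 where there is no reading.
- viewer.get_calibration(name): a dict with "camera_matrix" (3x3 intrinsics, pixels), "world_to_cam" (4x4, takes a point from world to camera coordinates). Camera axes: x right, y up, looking along -z (the intrinsics and any distortion apply to the point x, -y, -z); pixel columns grow to the right and rows downward; lengths in mm; the calibration is good to about 2 mm. A picture is of the moment at which its call begins: read the wrist's pose just before it. get_calibration takes no time and is no camera call; for the wrist camera it gives the pose at the moment of the call.
- env.job_done(): hands the job in; it is judged then, once.
Trained networks look in the newest picture that a camera, given by its name, has taken for a name from the list of things; names that differ only in an ending like _2 or _b are one class to them, and where a whole thing is asked for, a point or a joint stands for the part that bears it (a point fixed in the world has none). Each returns a list of dicts, best first, with "confidence" (0 to 1); they miss things now and then, are a little off and sometimes report something else, mostly with a low value. They report only what shows in the picture. A call takes as long as a camera call. They do not tell look-alikes from the thing itself.
- models.search_frame(camera, label): "position" ([x, y, z] in mm, in world coordinates, good to about 4 mm: the middle of the surface that is visible of it).
- models.mark_of(camera, label): "position" ([x, y, z] in mm, in world coordinates, good to about 4 mm: a listed point, or the origin of a listed thing).
The state is a dict: "t": time; "joints": joint angles; "qvel": joint speeds; "tau": joint torques, N m; "eef_pos": TCP position; "tcp_rot": TCP orientation; "ft_force": force on the tool from outside, world axes, zero at the start; "moment": the same for the moment, N m; "opening": opening from 0.0 (shut) to 1.0 (fully open); "grip_force": force on a finger pad.
Only numpy, scipy, OpenCV 4.12 (cv2) and the standard library are available. Lean on these libraries where they do the work, as an engineer would, in place of code of your own. Each camera call takes 0.05 s, during which the arm holds its last target. There are 200 camera calls.

## Working session

There is one attempt and no reset: what is moved stays moved. The work goes in short steps, Python scripts to look and compute and a tool call to move; the robot and the scene stay as the last step left them, time stands still between calls to the robot, and variables do not carry over. Pictures are saved under pics/ and viewed, at most 10 in all, crops included, and the job is handed in when it is done.

Besides the shell and the picture viewer there is one more tool, called after "Emit:" as name(argument=value, ...) on one line, values as JSON. arm_command: Moves the arm, as the interface text tells. Scaled input: -1 to 1 covers 0.25 m each way for a shift and pi rad each way for a turn. Its arguments: {"type":"object","properties":{"rows":{"type":"array","items":{"type":"array"}},"claw":{"type":"number"}},"required":["rows"]}

```bash
mkdir -p pics; cat > h.py <<'E'
import numpy as np,cv2
from cell import state,viewer,env,models
def shot(n,f=None):
    c=viewer.get_calibration(n); p,d=viewer.read_camera(n)
    if f: cv2.imwrite(f,p[:,:,::-1])
    return p,d,c
def world(c,d,u,v):
    K=np.array(c["camera_matrix"]);z=d[int(v),int(u)]
    x=(u-K[0,2])/K[0,0]*z;y=(v-K[1,2])/K[1,1]*z
    return (np.linalg.inv(np.array(c["world_to_cam"]))@[x,-y,-z,1])[:3]
def proj(c,P):
    q=np.array(c["world_to_cam"])@[*P,1];K=np.array(c["camera_matrix"])
    return K[0,0]*q[0]/-q[2]+K[0,2],K[1,1]*-q[1]/-q[2]+K[1,2]
E
python3 - <<'E'
from h import *
s=state();print(s)
a=shot('side','pics/side0.png');b=shot('top','pics/top0.png')
cv2.imwrite('pics/both0.png',np.vstack([a[0],b[0]])[:,:,::-1][:, :])
im=cv2.resize(np.vstack([a[0],b[0]])[:,:,::-1],(480,600))
for l in ['lens_head','notch','ring_end','ring_center','pick_grip','pick','pick_toe','slot_left','slot_right','rack','dish','scriber_grip']:
  for c in ['side','top']:
    print(l,c,[(np.round(r['position']).tolist(),round(r['confidence'],2)) for r in models.mark_of(c,l)[:3]])
E
```

```text
{'t': 0.0, 'joints': array([ 1.02439159e+00,  4.91578736e-01,  1.55944082e+00,  6.79391996e-06,
        1.09165242e+00, -1.05570909e-01]), 'qvel': array([ 3.09476043e-04, -2.42552772e-03, -1.25631036e-03, -1.92933761e-04,
       -7.81942664e-05, -6.37773543e-04]), 'tau': array([ 5.69244839e-04, -6.12635565e+01, -2.58194089e+01,  6.92756195e-02,
        4.81048494e-02, -7.45157809e-05]), 'eef_pos': array([266.52679928, 565.07126555, 214.05279401]), 'tcp_rot': array([-3.14051998e+00, -1.19725209e-04,  2.70075562e+00]), 'ft_force': array([ 1.12500819,  0.21623322, -0.01660386]), 'moment': array([-0.00345411, -0.00272006, -0.04533281]), 'grip_force': 0.0, 'opening': 0.9989172382352665}
lens_head side [([594.0, 99.0, 2.0], 0.89)]
lens_head top [([593.0, 101.0, 3.0], 0.89), ([549.0, 425.0, 100.0], 0.3)]
notch side [([621.0, 102.0, 43.0], 0.71)]
notch top [([621.0, 98.0, 41.0], 0.65)]
ring_end side []
ring_end top []
ring_center side [([558.0, 383.0, 0.0], 0.29)]
ring_center top [([434.0, 3.0, 2.0], 0.7), ([592.0, 103.0, 51.0], 0.47), ([589.0, 100.0, 52.0], 0.46)]
pick_grip side [([550.0, 4
[... 162 characters left out ...]
 side [([552.0, 423.0, 102.0], 0.74)]
slot_left top [([551.0, 422.0, 100.0], 0.86), ([360.0, 275.0, 0.0], 0.62)]
slot_right side [([564.0, 335.0, 106.0], 0.55), ([559.0, 383.0, 0.0], 0.55)]
slot_right top [([560.0, 338.0, 102.0], 0.58)]
rack side [([559.0, 382.0, -1.0], 0.61)]
rack top [([557.0, 383.0, -2.0], 0.85)]
dish side [([435.0, 6.0, 2.0], 0.74), ([454.0, 212.0, 1.0], 0.56), ([553.0, 426.0, 106.0], 0.51)]
dish top [([552.0, 419.0, 37.0], 0.64), ([432.0, 6.0, -1.0], 0.59), ([455.0, 215.0, -1.0], 0.57)]
scriber_grip side [([567.0, 342.0, 148.0], 0.52), ([552.0, 426.0, 147.0], 0.3)]
scriber_grip top [([564.0, 340.0, 149.0], 0.72), ([623.0, 97.0, 43.0], 0.6), ([594.0, 102.0, -0.0], 0.23)]
```

View pics/top0.png

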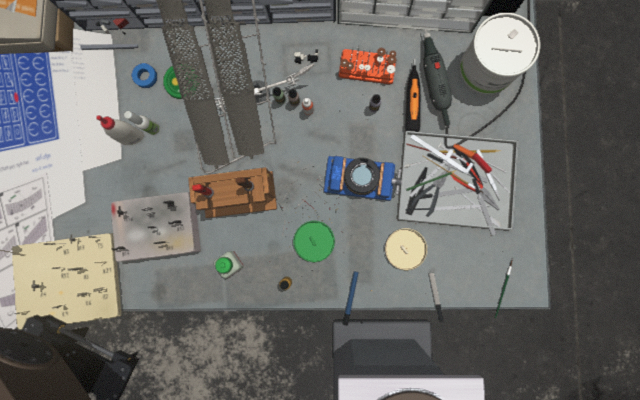

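View pics/side0.png

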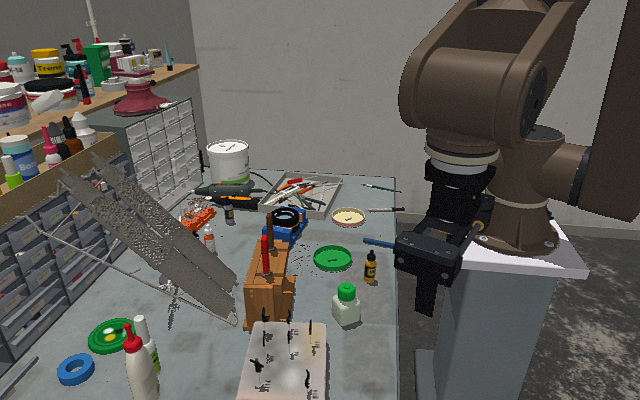

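The top view shows the rack with the red pick at px (202,188) and the scriber at (244,183). The head in the blue vice is at (360,176), the cream dish at (404,249) and the green look-alike at (313,242). The side view agrees, and leaning tracks stand behind the rack.

```bash
python3 - <<'E'
from h import *
p,d,c=shot('top')
K=np.array(c["camera_matrix"]);v,u=np.mgrid[0:400,0:640]
P=np.stack([(u-K[0,2])/K[0,0]*d,-(v-K[1,2])/K[1,1]*d,-d,np.ones_like(d)],-1)@np.linalg.inv(np.array(c["world_to_cam"])).T
P=P[...,:3]
ok=d>0
# heights around rack
for x0 in range(480,760,20):
  print(x0,[int(P[ok&(abs(P[...,0]-x0)<10)&(abs(P[...,1]-y0)<10)][:,2].max(initial=-1)) for y0 in range(300,521,20)])
m=ok&(P[...,2]>170)&(abs(P[...,0]-555)<25)
for y in (423,340):
  q=P[m&(abs(P[...,1]-y)<25)];print(len(q),q.mean(0),q.max(0),q.min(0))
m=ok&(P[...,2]>52)&(P[...,2]<60)&(abs(P[...,0]-593)<50)&(abs(P[...,1]-100)<50)
q=P[m];print(len(q),cv2.minEnclosingCircle(q[:,:2].astype(np.float32)),q[:,2].mean())
m=ok&(P[...,2]>8)&(P[...,2]<20)&(abs(P[...,0]-434)<60)&(abs(P[...,1]-5)<60)
q=P[m];print(len(q),cv2.minEnclosingCircle(q[:,:2].astype(np.float32)))
E
```

```text
480 [3, 3, 5, 4, 6, 3, 4, 4, 3, 49, 50, 50]
500 [3, 4, 4, 6, 3, 4, 8, 13, 12, 87, 85, 86]
520 [13, 13, 96, 108, 107, 107, 107, 110, 12, 49, 79, 82]
540 [107, 109, 109, 109, 109, 108, 190, 170, 106, 49, 104, 102]
560 [109, 146, 191, 108, 109, 108, 191, 109, 108, 48, 50, 49]
580 [108, 108, 166, 108, 109, 108, 109, 108, 107, -1, 3, 4]
600 [107, 107, 109, 107, 107, 108, -1, 2, 2, 5, 5, 4]
620 [9, 9, 2, 3, 4, 22, 31, 26, 24, 2, 3, 3]
640 [3, 3, 25, 29, 21, 44, 49, 47, 45, 4, 4, 5]
660 [3, 37, 50, 50, 42, 62, 70, 72, 65, 47, 3, 3]
680 [22, 64, 70, 72, 67, 86, 91, 91, 88, 56, 5, 4]
700 [43, 83, 94, 96, 94, 106, 111, 113, 109, 3, 3, 3]
720 [57, 107, 116, 119, 115, 125, 131, 134, 132, 116, 4, 4]
740 [92, 130, 139, 143, 137, 147, 154, 156, 150, 141, 3, 2]
78 [550.79819031 420.53588532 184.17708455] [557.67601383 430.98379373 191.29732177] [545.77183667 412.90606437 170.02705621]
73 [563.23250037 338.1486917  184.91589098] [569.83732877 348.41845926 191.30438935] [558.25630364 330.336574   170.68349373]
566 ((592.6069946289062, 103.09705352783203), 38.641605377197266) 55.56150903406012
175 ((430.8270263671875, -15.998127937316895), 67.69811248779297)
```

```bash
cat >> h.py <<'E'
def plan(x,y,z,yaw=None,n=5):
    s=state();p=np.array(s['eef_pos']);w=s['tcp_rot'][2]
    dw=0 if yaw is None else (w-yaw+np.pi)%(2*np.pi)-np.pi   # + turn about tool z lowers yaw
    D=(np.array([x,y,z])-p)/n/250; a=w
    print('from',p.round(1),round(w,4),'turn',round(dw,3))
    out=[]
    for i in range(n):
        out.append([[round(float(t),4) for t in (D[0]*np.cos(a)+D[1]*np.sin(a),D[0]*np.sin(a)-D[1]*np.cos(a),-D[2])],round(dw/n/np.pi,4)]); a-=dw/n
    print(str(out).replace(' ',''))
E
python3 -c "
from h import *
plan(551,422,240,np.pi/2+.14,10)"
```

```text
from [266.7 565.3 214.7] 2.7008 turn 0.99
[[[-0.1273,-0.0033,-0.0101],np.float64(0.0315)],[[-0.127,0.0093,-0.0101],np.float64(0.0315)],[[-0.1255,0.0218,-0.0101],np.float64(0.0315)],[[-0.1227,0.0341,-0.0101],np.float64(0.0315)],[[-0.1187,0.0461,-0.0101],np.float64(0.0315)],[[-0.1136,0.0576,-0.0101],np.float64(0.0315)],[[-0.1074,0.0685,-0.0101],np.float64(0.0315)],[[-0.1001,0.0788,-0.0101],np.float64(0.0315)],[[-0.0918,0.0883,-0.0101],np.float64(0.0315)],[[-0.0826,0.0969,-0.0101],np.float64(0.0315)]]
```

Emit:
arm_command(rows=[[[-0.1273, -0.0033, -0.0101], 0.0315], [[-0.127, 0.0093, -0.0101], 0.0315], [[-0.1255, 0.0218, -0.0101], 0.0315], [[-0.1227, 0.0341, -0.0101], 0.0315], [[-0.1187, 0.0461, -0.0101], 0.0315]], claw=0.5)

```text
t: 1.85
eef_pos: [409.9, 493.0, 227.4]
tcp_rot: [3.141, -0.0, 2.202]
ft_force: [-0.1, -0.0, 0.3]
opening: 0.638
grip_force: 0.0
```

Emit:
arm_command(rows=[[[-0.1136, 0.0576, -0.0101], 0.0315], [[-0.1074, 0.0685, -0.0101], 0.0315], [[-0.1001, 0.0788, -0.0101], 0.0315], [[-0.0918, 0.0883, -0.0101], 0.0315], [[-0.0826, 0.0969, -0.0101], 0.0315]])

```text
t: 2.35
eef_pos: [552.1, 421.3, 240.0]
tcp_rot: [3.142, -0.0, 1.707]
ft_force: [0.2, 0.1, 0.5]
opening: 0.501
grip_force: 0.0
```

```bash
sed -i 's/round(dw\/n\/np.pi,4)/round(float(dw\/n\/np.pi),4)/' h.py; python3 - <<'E'
from h import *
print(state()['eef_pos'],state()['tcp_rot'])
p,d,c=shot('wrist','pics/w1.png');shot('side')
for l in ['pick_grip','slot_left','slot_right','pick','scriber_grip','rack']:
  for n in ('wrist','side'): print(l,n,[(np.round(r['position'],1).tolist(),round(r['confidence'],2)) for r in models.mark_of(n,l)[:3]])
E
```

```text
[552.12051273 421.34308695 240.03221265] [ 3.14153723e+00 -9.12984284e-05  1.70705058e+00]
pick_grip wrist [([554.7, 423.3, 148.4], 0.57)]
pick_grip side [([549.1, 424.1, 147.7], 0.9)]
slot_left wrist [([555.3, 424.3, 105.5], 0.98)]
slot_left side [([555.2, 424.4, 104.8], 0.75)]
slot_right wrist [([565.3, 343.9, 104.3], 0.83), ([555.8, 427.3, 40.6], 0.45)]
slot_right side [([564.5, 339.1, 102.9], 0.69)]
pick wrist [([553.6, 427.0, 37.0], 0.91)]
pick side [([594.8, 103.1, 41.0], 0.21), ([566.1, 337.9, 107.2], 0.2)]
scriber_grip wrist [([564.2, 340.3, 151.2], 0.93)]
scriber_grip side [([565.0, 342.4, 147.0], 0.57)]
rack wrist [([557.3, 386.1, -0.3], 0.7)]
rack side [([558.1, 381.8, 1.0], 0.55)]
```

View pics/w1.png

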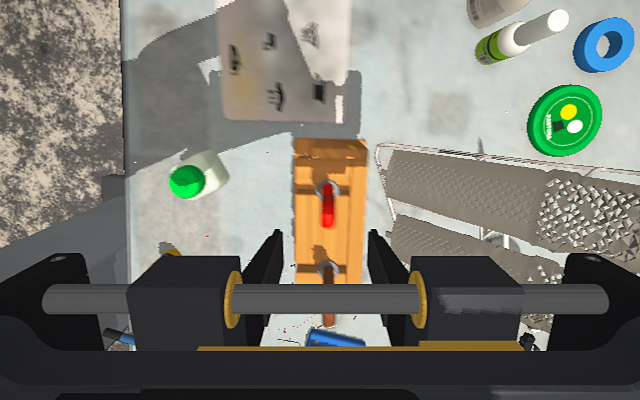

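The wrist view shows the red handle at px (328,200) with the rack square to the tool, so the yaw fits.

```bash
python3 - <<'E'
from h import *
def cloud(n):
    p,d,c=shot(n);K=np.array(c["camera_matrix"]);v,u=np.mgrid[0:400,0:640]
    P=np.stack([(u-K[0,2])/K[0,0]*d,-(v-K[1,2])/K[1,1]*d,-d,np.ones_like(d)],-1)@np.linalg.inv(np.array(c["world_to_cam"])).T
    return p.astype(int),P[...,:3],d>0
p,P,ok=cloud('wrist')
red=ok&(p[...,0]>120)&(p[...,1]<70)&(p[...,2]<70)&(P[...,2]>110)
for lo in (180,):
  q=P[red&(P[...,2]>lo)&(abs(P[...,0]-552)<25)&(abs(P[...,1]-422)<30)];print(len(q),q.mean(0),q.min(0),q.max(0))
plan(552.5,423,133)
E
```

```text
337 [553.06185478 424.45283501 188.51289238] [547.68400236 415.11944258 180.78575435] [558.9516987  432.06528095 191.35667841]
from [550.9 422.2 240. ] 1.7116 turn 0
[[[0.0004,0.0014,0.0856],0.0],[[0.0004,0.0014,0.0856],0.0],[[0.0004,0.0014,0.0856],0.0],[[0.0004,0.0014,0.0856],0.0],[[0.0004,0.0014,0.0856],0.0]]
```

Emit:
arm_command(rows=[[[0.0012, 0.0019, 0.0856], 0], [[0.0012, 0.0019, 0.0856], 0], [[0.0012, 0.0019, 0.0856], 0], [[0.0012, 0.0019, 0.0856], 0], [[0.0012, 0.0019, 0.0856], 0]])

```text
t: 3.6
eef_pos: [553.1, 423.9, 132.1]
tcp_rot: [3.141, -0.0, 1.711]
ft_force: [0.3, -0.4, 0.1]
opening: 0.497
grip_force: 0.0
```

Emit:
arm_command(rows=[[[0, 0, 0], 0], [[0, 0, 0], 0], [[0, 0, 0], 0], [[0, 0, 0], 0], [[0, 0, 0], 0]], claw=0)

```text
t: 4.1
eef_pos: [553.4, 424.0, 133.9]
tcp_rot: [3.14, -0.001, 1.711]
ft_force: [-0.5, -0.6, -0.3]
opening: 0.137
grip_force: 0.1
```

Emit:
arm_command(rows=[[[0, 0, -0.02], 0], [[0, 0, -0.08], 0], [[0, 0, -0.15], 0], [[0, 0, -0.18], 0], [[0, 0, -0.18], 0]])

```text
t: 4.6
eef_pos: [552.9, 423.7, 287.5]
tcp_rot: [-3.141, 0.0, 1.711]
ft_force: [0.5, 0.5, -0.5]
opening: 0.115
grip_force: 30.0
```

```bash
python3 - <<'E'
from h import *
s=state();print(s['eef_pos'],s['tcp_rot'],s['opening'],s['grip_force'],s['ft_force'])
shot('wrist','pics/w2.png');shot('side','pics/s2.png');shot('top')
for l in ['pick_grip','pick_toe','pick','slot_left','lens_head','notch','ring_end','ring_center']:
  for n in ('wrist','side','top'): print(l,n,[(np.round(r['position'],1).tolist(),round(r['confidence'],2)) for r in models.mark_of(n,l)[:2]])
E
```

```text
[552.85637663 423.67202856 287.48102211] [-3.14142824e+00  2.44734402e-05  1.71116456e+00] 0.11544929014186643 29.999904334545135 [ 0.475381    0.49789637 -0.5478983 ]
pick_grip wrist [([554.1, 425.5, 193.6], 0.67), ([560.7, 425.5, 190.7], 0.62)]
pick_grip side [([550.3, 426.3, 312.6], 0.66)]
pick_grip top [([555.1, 425.9, 309.7], 0.51)]
pick_toe wrist [([558.8, 422.6, 188.1], 0.78)]
pick_toe side [([564.2, 422.6, 198.0], 0.95)]
pick_toe top [([559.5, 422.2, 194.8], 0.58), ([551.9, 423.5, 100.6], 0.17)]
pick wrist [([555.4, 426.3, 191.6], 0.68)]
pick side [([555.1, 428.8, 198.3], 0.71), ([591.8, 99.0, 0.8], 0.28)]
pick top [([556.5, 422.7, 195.8], 0.53)]
slot_left wrist [([553.4, 424.3, 107.9], 0.66)]
slot_left side [([553.8, 424.8, 106.9], 0.64)]
slot_left top [([554.3, 421.3, 100.6], 0.65)]
lens_head wrist [([593.8, 99.9, -4.7], 0.59)]
lens_head side [([594.6, 100.8, -0.2], 0.6)]
lens_head top [([592.3, 103.3, 0.3], 0.7)]
notch wrist []
notch side [([621.9, 103.2, 41.4], 0.74)]
notch top [([621.3, 97.9, 42.7], 0.97)]
ring_end wrist []
ring_end side [([427.8, 6.9, -1.0], 0.73)]
ring_end top []
ring_center wrist []
ring_center side []
ring_center top [([592.4, 101.4, 50.2], 0.5)]
```

Emit:
arm_command(rows=[[[0, 0, -0.12], 0], [[0, 0, -0.12], 0], [[-0.178, -0.025, 0], 0.0149], [[-0.179, -0.017, 0], 0.0149], [[-0.18, -0.01, 0], 0.0149]])

```text
t: 6.45
eef_pos: [552.4, 287.6, 345.4]
tcp_rot: [3.141, -0.0, 1.57]
ft_force: [0.2, -0.5, -0.3]
opening: 0.113
grip_force: 30.0
```

Emit:
arm_command(rows=[[[-0.183, 0.032, 0.04], 0], [[-0.183, 0.032, 0.04], 0], [[-0.183, 0.032, 0.04], 0], [[-0.183, 0.032, 0.04], 0], [[-0.183, 0.032, 0.04], 0]])

```text
t: 6.95
eef_pos: [592.8, 58.3, 295.3]
tcp_rot: [3.141, -0.0, 1.571]
ft_force: [0.8, 0.8, -0.3]
opening: 0.116
grip_force: 30.0
```

Emit:
arm_command(rows=[[[0, 0, 0.06], 0], [[0, 0, 0.06], 0], [[0, 0, 0.06], 0], [[0, 0, 0], 0], [[0, 0, 0], 0]])

```text
t: 7.45
eef_pos: [592.9, 60.2, 250.8]
tcp_rot: [3.141, -0.0, 1.571]
ft_force: [0.4, -0.3, -0.6]
opening: 0.112
grip_force: 30.0
```

```bash
python3 - <<'E'
from h import *
s=state();print(s['eef_pos'],s['tcp_rot'],s['opening'],s['grip_force'],s['ft_force'])
shot('wrist','pics/w3.png');shot('side','pics/s3.png');shot('top','pics/t3.png')
for l in ['pick_grip','pick_toe','pick','lens_head','notch','ring_end','ring_center']:
  for n in ('wrist','side','top'): print(l,n,[(np.round(r['position'],1).tolist(),round(r['confidence'],2)) for r in models.mark_of(n,l)[:2]])
E
```

```text
[592.91715064  60.18216363 250.82740858] [ 3.14137449e+00 -8.96457316e-05  1.57078206e+00] 0.11187750413708936 30.000008940696716 [ 0.38500738 -0.28602028 -0.5667895 ]
pick_grip wrist [([592.6, 61.5, 262.7], 0.69), ([595.0, 98.1, -2.7], 0.66)]
pick_grip side [([592.3, 61.2, 264.6], 0.6)]
pick_grip top [([593.2, 103.9, 48.8], 0.56)]
pick_toe wrist [([599.3, 56.2, 155.2], 0.72)]
pick_toe side [([364.6, 271.9, -2.1], 0.71), ([600.7, 55.3, 153.3], 0.65)]
pick_toe top []
pick wrist [([594.3, 61.3, 156.8], 0.78)]
pick side [([592.3, 62.1, 147.9], 0.54)]
pick top []
lens_head wrist [([590.8, 97.0, -5.1], 0.8)]
lens_head side [([594.1, 100.0, 0.8], 0.89), ([553.7, 423.7, 106.1], 0.16)]
lens_head top [([594.3, 102.5, -1.0], 0.79)]
notch wrist [([620.5, 98.8, 43.0], 0.71), ([432.3, 7.4, 1.0], 0.27)]
notch side [([619.0, 99.5, 46.8], 0.83), ([553.0, 424.0, 103.9], 0.4)]
notch top [([621.0, 98.4, 40.2], 0.72)]
ring_end wrist [([617.2, 93.4, 51.1], 0.48)]
ring_end side []
ring_end top []
ring_center wrist []
ring_center side [([600.5, 57.0, 151.6], 0.22)]
ring_center top [([590.4, 104.1, 52.8], 0.47)]
```

View pics/w3.png

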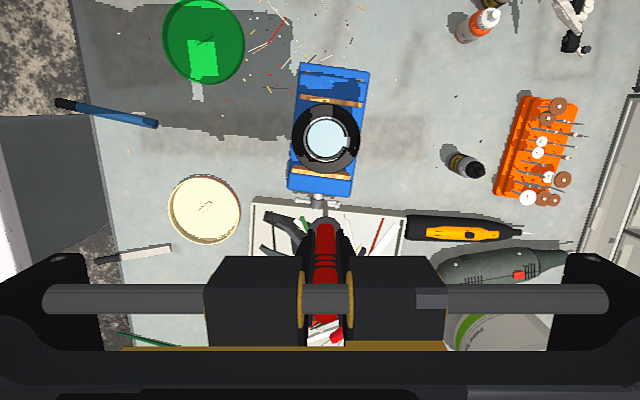

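The head is at px (326,139) in the wrist view and the notch shows near (352,146). I'll rectify a crop in the rim plane.

```bash
cat >> h.py <<'E'
def ortho(c,p,cx,cy,z,half=45,n=600):
    g=np.float32([[0,0],[n,0],[n,n],[0,n]])
    W=[(cx-half,cy+half,z),(cx+half,cy+half,z),(cx+half,cy-half,z),(cx-half,cy-half,z)]
    H=cv2.getPerspectiveTransform(np.float32([proj(c,w) for w in W]),g)
    return cv2.warpPerspective(p,H,(n,n),flags=cv2.INTER_CUBIC)
E
python3 - <<'E'
from h import *
p,d,c=shot('wrist')
im=ortho(c,p,593,101,52)[:,:,::-1].copy()
for i in range(0,600,100): cv2.line(im,(i,0),(i,6),(0,0,255),1)
cv2.imwrite('pics/o3.png',im)
K=np.array(c["camera_matrix"]);v,u=np.mgrid[0:400,0:640]
P=(np.stack([(u-K[0,2])/K[0,0]*d,-(v-K[1,2])/K[1,1]*d,-d,np.ones_like(d)],-1)@np.linalg.inv(np.array(c["world_to_cam"])).T)[...,:3]
m=(d>0)&(P[...,2]>53.5)&(P[...,2]<60)&(np.hypot(P[...,0]-593,P[...,1]-101)<50)
q=P[m];print(len(q),q[:,2].mean(),cv2.minEnclosingCircle(q[:,:2].astype(np.float32)))
g=d>0;r=np.hypot(P[...,0]-593,P[...,1]-101);q=P[g&(r<15)];print('glass z',np.median(q[:,2]))
E
```

```text
2189 56.73594899667571 ((593.9038696289062, 102.64497375488281), 38.53300094604492)
glass z 346.5958204489906
```

View pics/o3.png

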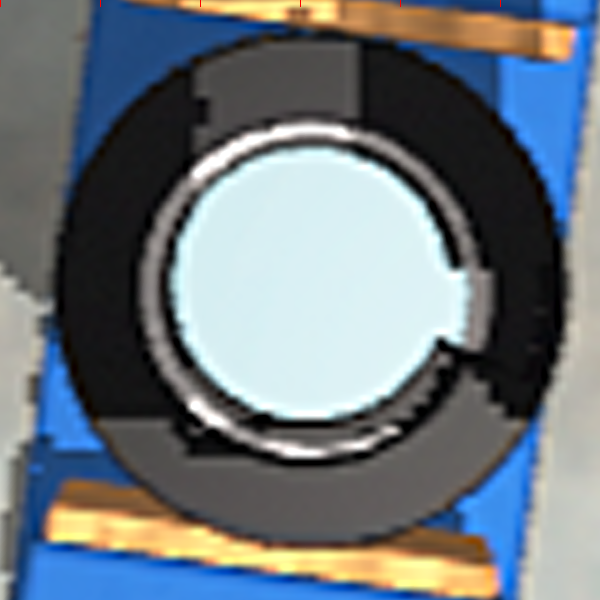

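The rectified crop (6.67 px/mm) puts the head's centre near px (312,285). The notch is at about (465,307) and the wire end at about (478,350), so head yaw is about -0.13. Next I'll check the pick's tilt in the grip.

```bash
python3 - <<'E'
from h import *
for n in ('side','top'):
    p,d,c=shot(n);K=np.array(c["camera_matrix"]);v,u=np.mgrid[0:400,0:640]
    P=(np.stack([(u-K[0,2])/K[0,0]*d,-(v-K[1,2])/K[1,1]*d,-d,np.ones_like(d)],-1)@np.linalg.inv(np.array(c["world_to_cam"])).T)[...,:3]
    m=(d>0)&(np.hypot(P[...,0]-593,P[...,1]-60)<30)
    for z in range(145,235,6):
        q=P[m&(abs(P[...,2]-z)<3)]
        if len(q): print(n,z,len(q),q.mean(0).round(1),q.min(0).round(1),q.max(0).round(1))
    if n=='side':
        u0,v0=proj(c,(595,60,185));u0=int(u0);v0=int(v0);print(u0,v0)
        a=p[max(0,v0-60):v0+60,u0-60:u0+60,::-1]
p,d,c=shot('wrist')
# glass-coloured notch pixels on the glass plane
im=ortho(c,p,594,102.5,41.5)
cv2.imwrite('pics/o4.png',np.hstack([cv2.resize(a,(400,400),interpolation=cv2.INTER_CUBIC),cv2.resize(im[:,:,::-1],(400,400))]))
E
```

```text
side 151 4 [597.4  59.2 152.7] [591.8  57.  151.4] [603.2  61.3 153.8]
side 157 6 [596.5  62.1 156.8] [591.   61.2 154.1] [604.5  62.8 159.6]
side 163 4 [592.7  63.2 163.2] [591.   62.1 160.3] [593.6  65.4 165.5]
side 169 5 [592.   61.6 168.8] [590.3  58.3 166.7] [594.3  64.5 171.8]
side 175 4 [591.7  62.7 175.6] [589.8  61.  173.7] [593.4  65.4 177. ]
side 181 4 [591.6  62.4 181.1] [590.1  59.  179.7] [592.9  64.4 183.2]
side 187 4 [591.5  62.  186.4] [590.1  61.2 184.6] [593.1  62.9 188.1]
side 193 2 [592.4  62.9 192.2] [592.3  62.5 190.7] [592.6  63.2 193.7]
side 199 3 [592.3  62.5 198.9] [592.1  61.4 196.5] [592.5  63.4 201.7]
side 205 2 [592.5  60.6 204.9] [592.5  60.3 203.7] [592.5  60.8 206.2]
side 211 2 [591.8  62.7 211.2] [591.7  61.9 210.1] [591.9  63.5 212.2]
side 217 2 [592.   61.1 216. ] [591.6  59.8 214.1] [592.3  62.5 217.8]
side 223 16 [590.6  67.4 224.2] [582.9  58.9 222.3] [600.1  71.5 225.9]
side 229 12 [592.7  66.5 228.1] [585.8  63.4 226.2] [601.   71.2 231.5]
285 161
```

View pics/o4.png

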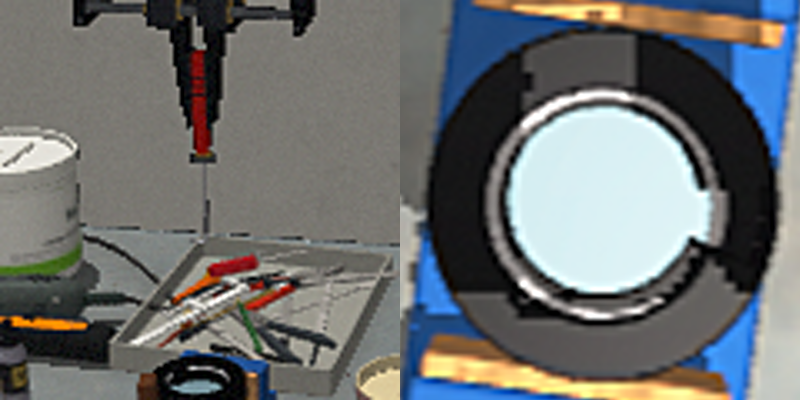

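The shaft hangs straight and vertical at about (592.3,61), with the toe about 99 mm below the TCP.

```bash
python3 -c "
from h import *
plan(601,100.5,175,1.431)"
```

```text
from [592.8  60.2 250.4] 1.5707 turn 0.14
[[[0.0323,0.0066,0.0603],0.0089],[[0.0324,0.0057,0.0603],0.0089],[[0.0326,0.0048,0.0603],0.0089],[[0.0327,0.0039,0.0603],0.0089],[[0.0328,0.003,0.0603],0.0089]]
```

Emit:
arm_command(rows=[[[0.0323, 0.0066, 0.0603], 0.0089], [[0.0324, 0.0057, 0.0603], 0.0089], [[0.0326, 0.0048, 0.0603], 0.0089], [[0.0327, 0.0039, 0.0603], 0.0089], [[0.0328, 0.003, 0.0603], 0.0089]])

```text
t: 9.35
eef_pos: [601.1, 100.8, 174.4]
tcp_rot: [3.141, -0.0, 1.43]
ft_force: [0.1, 0.2, -0.8]
opening: 0.113
grip_force: 30.0
```

```bash
python3 - <<'E'
from h import *
s=state();print(s['eef_pos'],s['tcp_rot'],s['ft_force'])
p,d,c=shot('wrist');a=shot('side');t=shot('top')
for l in ['pick_toe','pick','lens_head','notch','ring_end']:
  for n in ('wrist','side','top'): print(l,n,[(np.round(r['position'],1).tolist(),round(r['confidence'],2)) for r in models.mark_of(n,l)[:2]])
u0,v0=map(int,proj(a[2],(600,100,75)))
u1,v1=map(int,proj(c,(600,100,60)))
print(u0,v0,u1,v1)
A=a[0][v0-40:v0+40,u0-40:u0+40,::-1];v1=min(max(v1,60),340)
B=p[v1-60:v1+60,u1-60:u1+60,::-1]
cv2.imwrite('pics/o5.png',np.hstack([cv2.resize(A,(400,400),interpolation=cv2.INTER_CUBIC),cv2.resize(B,(400,400),interpolation=cv2.INTER_CUBIC)]))
E
```

```text
[601.11373803 100.81416551 174.44541832] [ 3.14143037e+00 -9.51860883e-05  1.42981162e+00] [ 0.08685625  0.20163157 -0.79509514]
pick_toe wrist [([610.4, 98.4, 77.2], 0.74)]
pick_toe side [([609.5, 95.3, 78.3], 0.49), ([365.1, 271.0, 0.7], 0.24)]
pick_toe top []
pick wrist [([603.7, 103.2, 80.8], 0.95), ([593.2, 97.8, -5.6], 0.4)]
pick side [([598.0, 101.0, 69.4], 0.57)]
pick top [([564.1, 344.2, 34.5], 0.22)]
lens_head wrist [([592.3, 97.5, -3.0], 0.65)]
lens_head side [([595.4, 98.6, 2.4], 0.71), ([597.6, 101.3, 187.4], 0.68)]
lens_head top [([563.1, 339.0, 101.2], 0.35)]
notch wrist [([625.2, 99.1, 37.2], 0.61), ([593.3, 103.5, -4.8], 0.23)]
notch side [([618.2, 101.2, 43.1], 0.8), ([366.9, 269.7, -0.1], 0.6)]
notch top [([402.8, 398.3, -0.8], 0.3)]
ring_end wrist [([617.1, 93.3, 50.2], 0.47)]
ring_end side []
ring_end top [([560.6, 341.8, 101.7], 0.31)]
281 206 322 196
```

View pics/o5.png

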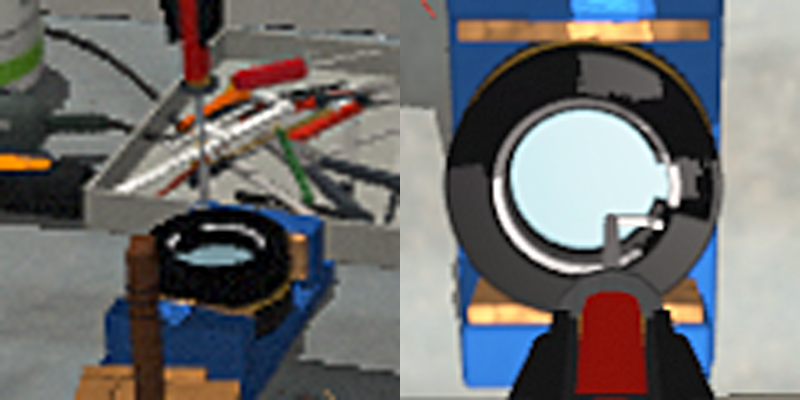

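The toe (crop px (610–660,220)) points squarely at the notch (crop px (665,189)), and the vice looks square, so the yaw is right. Next I'll back-project both points.

```bash
python3 - <<'E'
from h import *
c=viewer.get_calibration('wrist');K=np.array(c["camera_matrix"]);T=np.linalg.inv(np.array(c["world_to_cam"]))
o=T[:3,3]
def bp(u,v,z):
    u+=262;v+=136
    r=T[:3,:3]@[(u-K[0,2])/K[0,0],-(v-K[1,2])/K[1,1],-1]
    return o+r*(z-o[2])/r[2]
ctr=None
f=lambda X,Y,z:bp((X-400)/3.333,Y/3.333,z)
print('cam',o)
s=f(611,218,77);t=f(660,222,79);n=f(664,189,41.5)
rim=(f(446,190,56)+f(720,190,56))/2; rim2=(f(585,42,56)+f(585,316,56))/2
print('shaft',s,'tip',t,'notch',n,'rimc',rim,rim2)
w=1.43
tx=np.array([np.cos(w),np.sin(w)]);ty=np.array([np.sin(w),-np.cos(w)])
C=np.array([rim[0],rim2[1]]);tcp=np.array(state()['eef_pos'])[:2]
for k,q in dict(shaft=s,tip=t,notch=n,tcp=tcp).items(): print(k,'radial',(q[:2]-C)@ty,'tang',(q[:2]-C)@tx)
for nm,q in dict(wireend=f(677,208,51),wiretop=f(677,166,51)).items():print(nm,(q[:2]-C)@ty,(q[:2]-C)@tx)
E
```

```text
cam [612.61578797 176.3091759  345.98174189]
shaft [602.08355207  99.38477696  77.        ] tip [614.42966216  97.1442499   79.        ] notch [617.10108475  95.73191152  41.5       ] rimc [594.74315719 102.41565598  56.        ] [595.54424038 104.07469456  56.        ]
shaft radial 7.925902115815452 tang -3.613419398689883
tip radial 20.464258770074775 tang -4.099226008817088
notch radial 23.307442178301372 tang -5.122703651093982
tcp radial 6.713766975390373 tang -2.6617100756758707
wireend 26.554960498392557 -8.182330301190373
wiretop 26.348189251816905 3.9695357450066364
```

Emit:
arm_command(rows=[[[0.01, -0.004, 0], 0], [[0, 0, 0.035], 0], [[0, 0, 0.035], 0], [[0, 0, 0.03], 0], [[0, 0, 0.012], 0]])

```text
t: 10.75
eef_pos: [599.9, 103.1, 145.6]
tcp_rot: [-3.14, 0.0, 1.431]
ft_force: [-0.5, 0.8, -0.0]
opening: 0.117
grip_force: 30.0
```

Emit:
arm_command(rows=[[[0, 0, 0.004], 0], [[0, 0, 0.004], 0], [[0, 0, 0.004], 0], [[0, 0, 0], 0], [[0, 0, 0], 0]])

```text
t: 11.25
eef_pos: [600.4, 103.1, 144.2]
tcp_rot: [3.141, -0.0, 1.431]
ft_force: [-0.8, 0.9, -0.8]
opening: 0.116
grip_force: 30.0
```

Emit:
arm_command(rows=[[[0, 0, 0.004], 0], [[0, 0, 0.004], 0], [[0, 0, 0], 0], [[0, 0, 0], 0], [[0, 0, 0], 0]])

```text
t: 11.75
eef_pos: [600.4, 103.1, 142.0]
tcp_rot: [3.142, -0.0, 1.431]
ft_force: [-0.3, 0.5, -0.7]
opening: 0.113
grip_force: 30.0
```

Emit:
arm_command(rows=[[[0, 0, 0.003], 0], [[0, 0, 0.003], 0], [[0, 0, 0], 0], [[0, 0, 0], 0], [[0, 0, 0], 0]])

```text
t: 12.25
eef_pos: [600.4, 103.1, 140.5]
tcp_rot: [3.142, -0.0, 1.431]
ft_force: [-0.2, 0.5, -1.1]
opening: 0.117
grip_force: 30.0
```

Emit:
arm_command(rows=[[[0, 0, 0.002], 0], [[0, 0, 0.002], 0], [[0, 0, 0], 0], [[0, 0, 0], 0], [[0, 0, 0], 0]])

```text
t: 12.75
eef_pos: [600.4, 103.1, 139.7]
tcp_rot: [3.141, -0.0, 1.431]
ft_force: [-0.8, 0.1, 2.5]
opening: 0.116
grip_force: 30.0
```

Emit:
arm_command(rows=[[[0, 0.01, -0.001], 0], [[0, 0.01, 0], 0], [[0, 0.01, 0], 0], [[0, 0.01, 0], 0], [[0, 0.01, 0], 0]])

```text
t: 13.25
eef_pos: [613.0, 101.3, 139.7]
tcp_rot: [-3.141, -0.0, 1.431]
ft_force: [-1.5, 0.2, 3.6]
opening: 0.114
grip_force: 30.0
```

Emit:
arm_command(rows=[[[0, 0, 0], 0], [[0, 0, 0], 0], [[0, 0, 0], 0], [[0, 0, 0], 0], [[0, 0, 0], 0]])

```text
t: 13.75
eef_pos: [612.9, 101.4, 139.9]
tcp_rot: [3.141, -0.0, 1.431]
ft_force: [1.1, 0.2, 3.4]
opening: 0.117
grip_force: 30.0
```

```bash
python3 - <<'E'
from h import *
s=state();print(s['eef_pos'],s['tcp_rot'],s['ft_force'],s['moment'])
p,d,c=shot('wrist')
u1,v1=map(int,proj(c,(612,100,50)));print(u1,v1)
cv2.imwrite('pics/o6.png',cv2.resize(p[v1-45:v1+45,u1-60:u1+60,::-1],(800,600),interpolation=cv2.INTER_CUBIC))
E
```

```text
[612.89821254 101.38944664 139.88070481] [ 3.14105278e+00 -1.48190571e-04  1.43103133e+00] [1.10531906 0.23439364 3.43674181] [-0.14090038 -0.31720151  0.02321244]
322 204
```

View pics/o6.png

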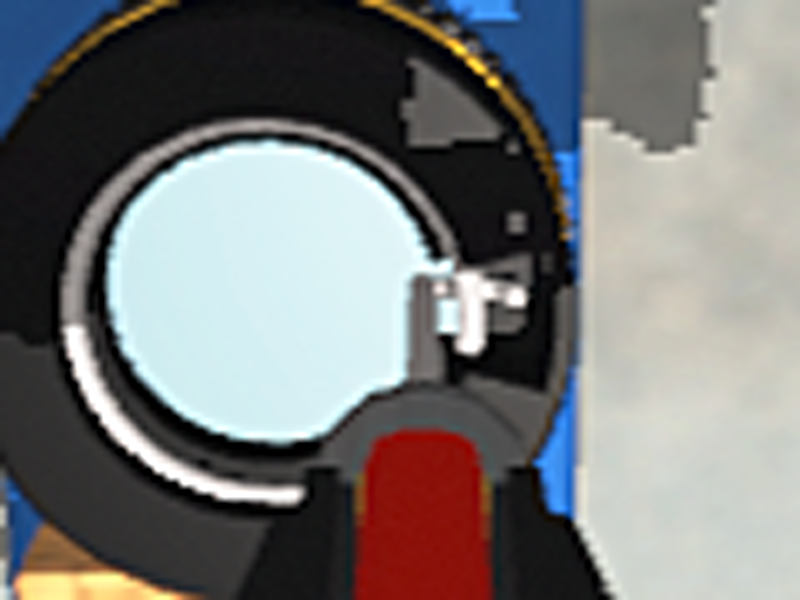

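The toe is under the wire: its tip shows beyond the wire at px (515,293), and the wire end is at (470,350), about 8 mm past the toe. I'll lift slowly, easing inward slightly.

Emit:
arm_command(rows=[[[0, 0, -0.012], 0], [[0, 0, -0.006], 0], [[0, -0.002, -0.006], 0], [[0, -0.003, -0.006], 0], [[0, -0.003, -0.006], 0]])

```text
t: 14.3
eef_pos: [610.6, 101.5, 148.4]
tcp_rot: [-3.141, 0.0, 1.431]
ft_force: [1.6, -1.2, -4.8]
opening: 0.114
grip_force: 30.0
```

Emit:
arm_command(rows=[[[0, -0.002, -0.008], 0], [[0, 0, -0.008], 0], [[0, 0, -0.01], 0], [[0, 0, -0.01], 0], [[0, 0, -0.01], 0]])

```text
t: 14.8
eef_pos: [610.4, 101.8, 160.6]
tcp_rot: [3.141, -0.0, 1.431]
ft_force: [0.5, -0.3, -3.3]
opening: 0.117
grip_force: 30.0
```

Emit:
arm_command(rows=[[[0, 0, -0.02], 0], [[0, 0, -0.02], 0], [[0, 0, -0.02], 0], [[0, 0, -0.02], 0], [[0, 0, -0.02], 0]])

```text
t: 15.3
eef_pos: [610.3, 101.8, 185.9]
tcp_rot: [3.141, -0.0, 1.431]
ft_force: [0.2, -0.7, -0.9]
opening: 0.113
grip_force: 30.0
```

```bash
python3 - <<'E'
from h import *
s=state();print(s['eef_pos'],s['ft_force'],s['moment'])
p,d,c=shot('wrist','pics/w7.png');a=shot('side')
for l in ['pick_toe','ring_end','ring_center','ring']:
  for n in ('wrist','side'): print(l,n,[(np.round(r['position'],1).tolist(),round(r['confidence'],2)) for r in models.mark_of(n,l)[:2]])
E
```

```text
[610.25430741 101.79985323 185.8765486 ] [ 0.21699221 -0.71936686 -0.93253238] [-0.10774837  0.08265965 -0.04459246]
pick_toe wrist [([613.7, 101.0, 87.8], 0.73)]
pick_toe side [([618.4, 98.8, 90.5], 0.75)]
ring_end wrist [([611.4, 97.1, 88.9], 0.48)]
ring_end side [([563.1, 339.3, 103.6], 0.51)]
ring_center wrist [([605.4, 104.3, 62.3], 0.8), ([610.1, 96.1, 90.2], 0.63)]
ring_center side [([432.1, 6.8, 0.7], 0.74), ([606.3, 99.4, 71.2], 0.5)]
ring wrist [([606.6, 102.3, 63.3], 0.61)]
ring side [([606.7, 96.6, 69.1], 0.47)]
```

The ring hangs on the pick. I'll raise it clear, then carry it to the dish with the toe pointing to -y.

Emit:
arm_command(rows=[[[0, 0, -0.03], 0], [[0, 0, -0.05], 0], [[0, 0, -0.06], 0], [[0, 0, -0.05], 0], [[0, 0, -0.03], 0]])

```text
t: 16.3
eef_pos: [610.6, 101.8, 242.2]
tcp_rot: [3.14, -0.0, 1.431]
ft_force: [0.1, 0.8, -0.8]
opening: 0.114
grip_force: 30.0
```

```bash
python3 - <<'E'
from h import *
p,d,c=shot('side');shot('wrist');shot('top')
for l in ['pick_toe','ring_end','ring_center','dish']:
  for n in ('wrist','side','top'): print(l,n,[(np.round(r['position'],1).tolist(),round(r['confidence'],2)) for r in models.mark_of(n,l)[:3]])
plan(434,38,230,0.0,15)
E
```

```text
pick_toe wrist [([619.9, 97.8, 146.0], 0.58)]
pick_toe side [([621.5, 98.5, 147.7], 0.78), ([567.4, 343.9, 151.4], 0.43)]
pick_toe top []
ring_end wrist [([615.3, 95.3, 149.9], 0.66)]
ring_end side []
ring_end top []
ring_center wrist [([615.1, 99.2, 117.4], 0.61), ([621.2, 97.7, 39.1], 0.43)]
ring_center side [([614.2, 96.4, 121.8], 0.48)]
ring_center top []
dish wrist [([452.1, 212.1, -0.9], 0.59), ([432.1, 7.1, -2.4], 0.56)]
dish side [([453.3, 214.0, 3.0], 0.57)]
dish top [([455.2, 212.7, 0.3], 0.6)]
from [610.3 101.7 240.2] 1.431 turn 1.431
[[[-0.0234,-0.0442,0.0027],0.0304],[[-0.0275,-0.0417,0.0027],0.0304],[[-0.0313,-0.0389,0.0027],0.0304],[[-0.0349,-0.0358,0.0027],0.0304],[[-0.0381,-0.0323,0.0027],0.0304],[[-0.0411,-0.0285,0.0027],0.0304],[[-0.0436,-0.0245,0.0027],0.0304],[[-0.0457,-0.0202,0.0027],0.0304],[[-0.0474,-0.0158,0.0027],0.0304],[[-0.0487,-0.0112,0.0027],0.0304],[[-0.0496,-0.0065,0.0027],0.0304],[[-0.05,-0.0017,0.0027],0.0304],[[-0.0499,0.003,0.0027],0.0304],[[-0.0494,0.0078,0.0027],0.0304],[[-0.0484,0.0124,0.0027],0.0304]]
```

Emit:
arm_command(rows=[[[-0.0234, -0.0442, 0.0027], 0.0304], [[-0.0275, -0.0417, 0.0027], 0.0304], [[-0.0313, -0.0389, 0.0027], 0.0304], [[-0.0349, -0.0358, 0.0027], 0.0304], [[-0.0381, -0.0323, 0.0027], 0.0304]])

```text
t: 17.55
eef_pos: [551.1, 80.3, 236.9]
tcp_rot: [3.141, -0.0, 0.95]
ft_force: [-0.5, 0.4, -1.5]
opening: 0.111
grip_force: 30.0
```

Emit:
arm_command(rows=[[[-0.0411, -0.0285, 0.0027], 0.0304], [[-0.0436, -0.0245, 0.0027], 0.0304], [[-0.0457, -0.0202, 0.0027], 0.0304], [[-0.0474, -0.0158, 0.0027], 0.0304], [[-0.0487, -0.0112, 0.0027], 0.0304]])

```text
t: 18.05
eef_pos: [492.3, 59.2, 233.6]
tcp_rot: [3.142, -0.0, 0.472]
ft_force: [0.4, 0.4, -0.5]
opening: 0.115
grip_force: 30.0
```

Emit:
arm_command(rows=[[[-0.0496, -0.0065, 0.0027], 0.0304], [[-0.05, -0.0017, 0.0027], 0.0304], [[-0.0499, 0.003, 0.0027], 0.0304], [[-0.0494, 0.0078, 0.0027], 0.0304], [[-0.0484, 0.0124, 0.0027], 0.0304]])

```text
t: 18.55
eef_pos: [433.5, 38.0, 230.2]
tcp_rot: [-3.142, -0.0, -0.006]
ft_force: [-0.2, -0.7, -1.3]
opening: 0.113
grip_force: 30.0
```

```bash
python3 - <<'E'
from h import *
s=state();print(s['eef_pos'],s['tcp_rot'])
p,d,c=shot('side');shot('wrist','pics/w8.png');shot('top')
for l in ['pick_toe','ring_end','ring_center','dish']:
  for n in ('wrist','side','top'): print(l,n,[(np.round(r['position'],1).tolist(),round(r['confidence'],2)) for r in models.mark_of(n,l)[:3]])
K=np.array(c["camera_matrix"]);v,u=np.mgrid[0:400,0:640]
P=(np.stack([(u-K[0,2])/K[0,0]*d,-(v-K[1,2])/K[1,1]*d,-d,np.ones_like(d)],-1)@np.linalg.inv(np.array(c["world_to_cam"])).T)[...,:3]
m=(d>0)&(abs(P[...,0]-434)<60)&(abs(P[...,1]-35)<60)&(P[...,2]>70)&(P[...,2]<150)
for z in range(75,150,8):
  q=P[m&(abs(P[...,2]-z)<4)]
  if len(q):print(z,len(q),q.min(0).round(),q.max(0).round())
E
```

```text
[433.47018405  37.9908175  230.2381608 ] [-3.14151974e+00 -3.87690281e-04 -5.54786627e-03]
pick_toe wrist [([433.0, 30.0, 132.3], 0.66), ([435.4, 40.4, 135.7], 0.42)]
pick_toe side [([435.6, 30.0, 134.6], 0.65)]
pick_toe top [([552.5, 424.4, 97.0], 0.51)]
ring_end wrist [([359.8, 271.0, -3.7], 0.64), ([425.6, 32.8, 134.9], 0.48)]
ring_end side []
ring_end top [([564.5, 339.9, 149.2], 0.41)]
ring_center wrist [([430.6, 30.4, 105.0], 0.72), ([558.4, 383.5, 2.0], 0.6)]
ring_center side [([596.2, 101.2, 1.8], 0.67), ([429.3, 32.3, 109.9], 0.63), ([427.6, 41.8, 243.7], 0.5)]
ring_center top []
dish wrist [([451.6, 208.6, -1.8], 0.94), ([431.1, 6.0, -1.9], 0.69)]
dish side [([455.1, 209.4, 1.9], 0.78), ([430.3, 6.8, -0.2], 0.57)]
dish top [([457.3, 213.2, -1.0], 0.82)]
83 3 [432.  31.  84.] [438.  36.  87.]
91 17 [408.  33.  88.] [449.  41.  95.]
99 9 [406.  29.  95.] [455.  42. 102.]
107 6 [404.  31. 106.] [455.  38. 111.]
115 9 [404.  32. 111.] [455.  41. 119.]
123 8 [407.  30. 119.] [455.  41. 125.]
131 8 [431.  31. 128.] [450.  43. 134.]
139 9 [429.  34. 135.] [442.  42. 141.]
147 5 [431.  35. 144.] [434.  44. 149.]
```

Emit:
arm_command(rows=[[[0, 0, 0.06], 0], [[0, 0, 0.07], 0], [[0, 0, 0.07], 0], [[0, 0, 0.065], 0], [[0, 0, 0.045], 0]])

```text
t: 19.8
eef_pos: [433.8, 38.2, 151.7]
tcp_rot: [-3.141, 0.001, -0.002]
ft_force: [-0.6, -0.5, -0.6]
opening: 0.114
grip_force: 30.0
```

Emit:
arm_command(rows=[[[0, 0, 0.02], 0], [[0, 0, 0], 0], [[0, 0.026, 0.002], 0], [[0, 0.026, 0.005], 0], [[0, 0.024, 0.009], 0]])

```text
t: 20.3
eef_pos: [434.2, 18.5, 144.0]
tcp_rot: [3.142, -0.001, -0.002]
ft_force: [-0.4, 0.3, -0.2]
opening: 0.113
grip_force: 30.0
```

```bash
cat >> h.py <<'E'
def ringcloud(x,y,z0,z1,n='side',r=50,dz=6):
    p,d,c=shot(n)
    K=np.array(c["camera_matrix"]);v,u=np.mgrid[0:400,0:640]
    P=(np.stack([(u-K[0,2])/K[0,0]*d,-(v-K[1,2])/K[1,1]*d,-d,np.ones_like(d)],-1)@np.linalg.inv(np.array(c["world_to_cam"])).T)[...,:3]
    m=(d>0)&(np.hypot(P[...,0]-x,P[...,1]-y)<r)
    for z in np.arange(z0,z1,dz):
        q=P[m&(abs(P[...,2]-z)<dz/2)]
        if len(q):print(n,z,len(q),q.min(0).round(),q.max(0).round())
E
python3 - <<'E'
from h import *
s=state();print(s['eef_pos'],s['ft_force'])
ringcloud(431,10,8,70,r=38);shot('wrist')
for l in ['pick_toe','ring_end','ring_center','dish']:
  for n in ('wrist','side'): print(l,n,[(np.round(r['position'],1).tolist(),round(r['confidence'],2)) for r in models.mark_of(n,l)[:3]])
E
```

```text
[434.18319461  18.45931562 144.00730762] [-0.44755421  0.30185347 -0.21745433]
side 8 20 [413.   5.   5.] [450.  37.   9.]
side 14 10 [408.  24.  11.] [453.  37.  16.]
side 20 5 [406.  23.  18.] [456.  27.  22.]
side 26 4 [406.  21.  24.] [457.  30.  28.]
side 32 6 [406.  16.  29.] [457.  31.  34.]
side 38 8 [407.  14.  36.] [455.  24.  40.]
side 44 3 [447.  12.  41.] [449.  16.  44.]
side 50 9 [430.  14.  48.] [447.  25.  52.]
side 56 2 [432.  20.  54.] [433.  23.  59.]
side 62 2 [432.  18.  63.] [433.  25.  63.]
side 68 2 [433.  21.  67.] [433.  22.  70.]
pick_toe wrist [([433.7, 14.3, 47.1], 0.89)]
pick_toe side []
ring_end wrist [([429.4, 11.7, 48.2], 0.63)]
ring_end side []
ring_center wrist [([435.9, 22.9, 21.1], 0.77)]
ring_center side [([432.1, 22.0, 28.6], 0.51)]
dish wrist [([433.1, 5.8, -5.3], 0.86), ([451.3, 211.1, -4.1], 0.6)]
dish side [([455.5, 210.1, 4.6], 0.95), ([431.9, 6.3, 1.6], 0.61)]
```

Emit:
arm_command(rows=[[[0, 0.044, 0.025], 0], [[0, 0.032, 0.03], 0], [[0, 0.024, 0.035], 0], [[0, 0.014, 0.036], 0], [[0, 0.004, 0.02], 0]])

```text
t: 21.3
eef_pos: [433.5, -10.9, 106.0]
tcp_rot: [-3.141, 0.001, -0.003]
ft_force: [-0.4, -0.4, -0.8]
opening: 0.114
grip_force: 30.0
```

```bash
python3 - <<'E'
from h import *
s=state();print(s['eef_pos'],s['ft_force'])
ringcloud(431,6,5,40,r=38);shot('wrist','pics/w9.png')
for l in ['pick_toe','ring_end','ring_center','dish']:
  for n in ('wrist','side'): print(l,n,[(np.round(r['position'],1).tolist(),round(r['confidence'],2)) for r in models.mark_of(n,l)[:3]])
E
```

```text
[433.52459302 -10.87598035 105.95292623] [-0.39023155 -0.43338938 -0.79679172]
side 5 89 [395. -25.   2.] [468.  35.   8.]
side 11 24 [404. -18.   9.] [455.  20.  14.]
side 17 4 [431. -12.  15.] [437.  -7.  18.]
side 23 3 [431. -11.  22.] [434.  -5.  24.]
side 29 2 [431.  -7.  28.] [431.  -6.  31.]
side 35 2 [431.  -7.  36.] [432.  -4.  37.]
pick_toe wrist [([358.2, 270.7, -1.2], 0.65)]
pick_toe side [([437.2, -14.9, 8.6], 0.59)]
ring_end wrist [([425.9, -20.3, 11.3], 0.62)]
ring_end side []
ring_center wrist []
ring_center side [([429.8, 6.2, 11.0], 0.36), ([428.8, -6.2, 122.2], 0.22)]
dish wrist [([434.2, 6.8, -1.2], 0.84), ([451.3, 213.1, -2.1], 0.84)]
dish side [([431.7, 6.0, 0.8], 0.7), ([454.1, 211.9, 3.7], 0.58), ([594.7, 106.6, 38.8], 0.43)]
```

Emit:
arm_command(rows=[[[0, 0, 0.012], 0], [[0, -0.012, 0.006], 0], [[0, -0.008, 0], 0], [[-0.036, 0, 0], 0], [[-0.036, 0, 0], 0]])

```text
t: 22.3
eef_pos: [415.0, -5.1, 102.5]
tcp_rot: [-3.141, 0.0, -0.001]
ft_force: [-0.9, -0.9, -0.5]
opening: 0.117
grip_force: 30.0
```

```bash
python3 - <<'E'
from h import *
s=state();print(s['eef_pos'],s['ft_force'])
ringcloud(431,6,5,24,r=38)
p,d,c=shot('wrist','pics/w10.png')
for l in ['pick_toe','ring_end','ring_center','dish']:
  for n in ('wrist','side'): print(l,n,[(np.round(r['position'],1).tolist(),round(r['confidence'],2)) for r in models.mark_of(n,l)[:3]])
u1,v1=map(int,proj(c,(431,0,5)));print(u1,v1)
cv2.imwrite('pics/o10.png',cv2.resize(p[max(v1-75,0):v1+75,u1-100:u1+100,::-1],(800,600),interpolation=cv2.INTER_CUBIC))
E
```

```text
[414.96765531  -5.14322707 102.51990343] [-0.88844347 -0.92659856 -0.47814818]
side 5 82 [395. -29.   2.] [461.  36.   8.]
side 11 12 [413. -13.   8.] [439.  18.  14.]
side 23 3 [413.  -2.  21.] [414.   1.  26.]
pick_toe wrist [([416.4, -10.9, 3.6], 0.98), ([358.9, 273.5, 0.3], 0.16)]
pick_toe side [([417.0, -11.4, 6.9], 0.5)]
ring_end wrist [([406.3, -11.5, 3.6], 0.52)]
ring_end side []
ring_center wrist []
ring_center side [([424.1, 16.3, 10.5], 0.45)]
dish wrist [([432.3, 7.0, -1.2], 0.79), ([452.3, 210.3, -1.8], 0.59)]
dish side [([452.6, 212.1, 5.7], 0.91), ([430.8, 9.7, -1.7], 0.82)]
319 181
```

View pics/o10.png

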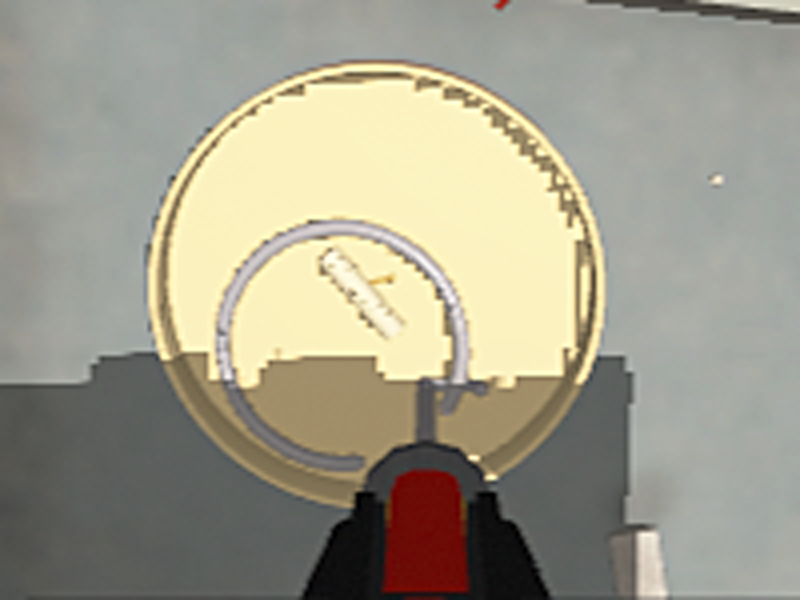

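The ring lies at px (340,345) in the dish and its end is at (448,410). The toe is still under the wire about 5 mm from that end, and the ring is nearly against the wall below, so I'll slide on past the end.

Emit:
arm_command(rows=[[[-0.02, -0.004, 0.002], 0], [[-0.016, -0.004, 0], 0], [[-0.014, -0.004, 0], 0], [[0, 0, 0], 0], [[0, 0, 0], 0]])

```text
t: 23.3
eef_pos: [403.4, -2.3, 102.2]
tcp_rot: [-3.142, -0.0, -0.002]
ft_force: [-0.9, -0.7, -0.3]
opening: 0.113
grip_force: 30.0
```

```bash
python3 - <<'E'
from h import *
s=state();print(s['eef_pos'],s['ft_force'])
p,d,c=shot('wrist');shot('side')
for l in ['pick_toe','ring_end','ring_center','dish']:
  for n in ('wrist','side'): print(l,n,[(np.round(r['position'],1).tolist(),round(r['confidence'],2)) for r in models.mark_of(n,l)[:3]])
u1,v1=map(int,proj(c,(431,0,5)));print(u1,v1)
q=p[max(v1-75,0):v1+75,u1-100:u1+100,::-1]
cv2.imwrite('pics/o11.png',cv2.resize(q,(800,600),interpolation=cv2.INTER_CUBIC))
E
```

```text
[403.42569069  -2.29817484 102.20863027] [-0.85599147 -0.72723958 -0.27217138]
pick_toe wrist [([405.3, -11.1, 9.1], 0.81)]
pick_toe side [([403.7, -7.6, 7.1], 0.62)]
ring_end wrist [([403.1, -10.4, 4.1], 0.65)]
ring_end side [([565.4, 338.0, 107.7], 0.45)]
ring_center wrist []
ring_center side [([422.0, 13.5, 6.4], 0.56)]
dish wrist [([430.1, 7.9, 0.1], 0.9), ([451.9, 212.2, 1.0], 0.84)]
dish side [([452.4, 213.6, 1.2], 0.84), ([556.7, 382.5, 1.5], 0.69), ([430.6, 6.7, 1.5], 0.65)]
322 169
```

View pics/o11.png

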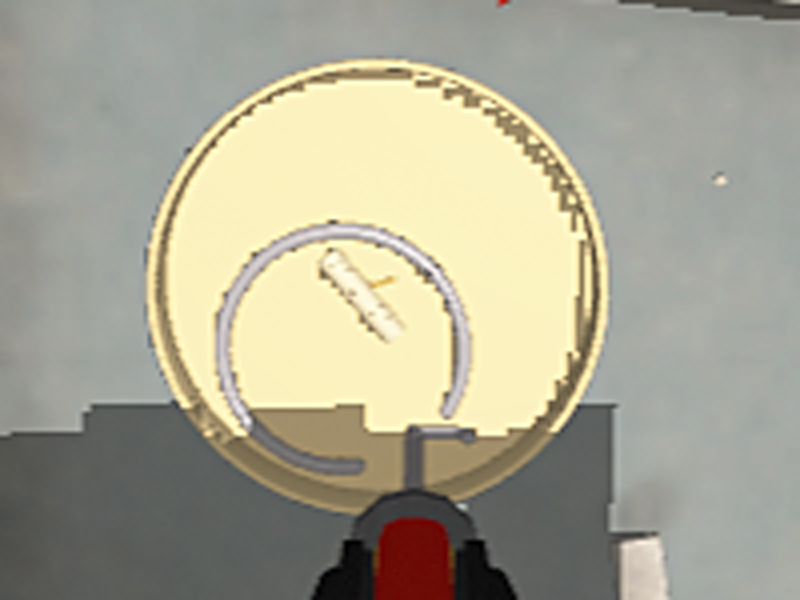

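The toe is free (px (412–472,435)) and the ring lies flat with its end at (447,410). I'll lift off and go back to the rack.

Emit:
arm_command(rows=[[[0, 0, -0.06], 0], [[0, 0, -0.16], 0], [[0, 0, -0.19], 0], [[0, 0, -0.19], 0], [[0, 0, -0.19], 0]])

```text
t: 24.3
eef_pos: [402.8, -2.2, 301.8]
tcp_rot: [-3.142, -0.0, -0.002]
ft_force: [0.5, -1.2, -0.7]
opening: 0.115
grip_force: 30.0
```

```bash
python3 - <<'E'
from h import *
ringcloud(422,13,3,60,r=30)
shot('wrist')
for l in ['ring_center','ring','dish']: print(l,[(np.round(r['position'],1).tolist(),round(r['confidence'],2)) for n in ('wrist','side') for r in models.mark_of(n,l)[:2]])
plan(552.5,424,305,1.711,15)
E
```

```text
side 3 116 [395. -12.   0.] [451.  33.   6.]
side 9 11 [419.  -6.   6.] [445.  27.   8.]
ring_center [([420.5, 14.6, -0.9], 0.73), ([420.9, 15.3, 6.6], 0.35)]
ring [([422.1, 14.1, -0.2], 0.74), ([421.7, 10.1, 7.0], 0.41), ([555.2, 426.4, 106.4], 0.19)]
dish [([452.9, 210.3, -0.3], 0.88), ([429.2, 7.5, -2.1], 0.83), ([453.6, 212.3, 4.0], 0.73), ([433.0, 7.8, 1.1], 0.69)]
from [402.9  -2.3 298.3] -0.0016 turn -1.713
[[[0.0397,-0.1137,-0.0018],-0.0363],[[0.0524,-0.1085,-0.0018],-0.0363],[[0.0644,-0.1018,-0.0018],-0.0363],[[0.0756,-0.0938,-0.0018],-0.0363],[[0.0858,-0.0846,-0.0018],-0.0363],[[0.0949,-0.0742,-0.0018],-0.0363],[[0.1027,-0.063,-0.0018],-0.0363],[[0.1092,-0.0508,-0.0018],-0.0363],[[0.1143,-0.0381,-0.0018],-0.0363],[[0.1179,-0.0248,-0.0018],-0.0363],[[0.1199,-0.0112,-0.0018],-0.0363],[[0.1204,0.0025,-0.0018],-0.0363],[[0.1194,0.0162,-0.0018],-0.0363],[[0.1167,0.0297,-0.0018],-0.0363],[[0.1126,0.0428,-0.0018],-0.0363]]
```

Ring is in the dish.

Emit:
arm_command(rows=[[[0.0397, -0.1137, -0.0018], -0.0363], [[0.0524, -0.1085, -0.0018], -0.0363], [[0.0644, -0.1018, -0.0018], -0.0363], [[0.0756, -0.0938, -0.0018], -0.0363], [[0.0858, -0.0846, -0.0018], -0.0363]])

```text
t: 25.2
eef_pos: [453.3, 141.0, 300.6]
tcp_rot: [-3.141, 0.002, 0.573]
ft_force: [-0.4, -0.0, -0.3]
opening: 0.118
grip_force: 30.0
```

Emit:
arm_command(rows=[[[0.0949, -0.0742, -0.0018], -0.0363], [[0.1027, -0.063, -0.0018], -0.0363], [[0.1092, -0.0508, -0.0018], -0.0363], [[0.1143, -0.0381, -0.0018], -0.0363], [[0.1179, -0.0248, -0.0018], -0.0363]])

```text
t: 25.7
eef_pos: [503.4, 283.0, 302.6]
tcp_rot: [-3.14, 0.002, 1.144]
ft_force: [-0.2, -0.1, 0.2]
opening: 0.115
grip_force: 30.0
```

Emit:
arm_command(rows=[[[0.1199, -0.0112, -0.0018], -0.0363], [[0.1204, 0.0025, -0.0018], -0.0363], [[0.1194, 0.0162, -0.0018], -0.0363], [[0.1167, 0.0297, -0.0018], -0.0363], [[0.1126, 0.0428, -0.0018], -0.0363]])

```text
t: 26.2
eef_pos: [553.5, 424.9, 304.5]
tcp_rot: [-3.139, 0.001, 1.714]
ft_force: [0.7, -0.4, 0.1]
opening: 0.113
grip_force: 30.0
```

```bash
python3 - <<'E'
from h import *
s=state();print(s['eef_pos'],s['tcp_rot'])
shot('wrist');shot('side');shot('top')
for l in ['slot_left','pick_toe','pick']: print(l,[(n,np.round(r['position'],1).tolist(),round(r['confidence'],2)) for n in ('wrist','side','top') for r in models.mark_of(n,l)[:1]])
plan(553.3,424,225,1.711,5)
E
```

```text
[553.51087051 424.93641192 304.48291811] [-3.13915228e+00  1.08036469e-03  1.71374336e+00]
slot_left [('wrist', [555.0, 423.7, 104.9], 0.59), ('side', [555.2, 423.5, 107.0], 0.82), ('top', [552.2, 423.1, 99.4], 0.63)]
pick_toe [('wrist', [561.2, 423.6, 207.2], 0.88), ('side', [562.5, 424.5, 210.3], 0.87), ('top', [556.1, 422.8, 206.2], 0.59)]
pick [('wrist', [555.8, 431.2, 209.7], 0.57), ('side', [554.7, 431.6, 207.9], 0.79)]
from [553.3 423.4 306.7] 1.7083 turn -0.003
[[[0.0005,0.0,0.0654],-0.0002],[[0.0005,0.0,0.0654],-0.0002],[[0.0005,0.0,0.0654],-0.0002],[[0.0005,0.0,0.0654],-0.0002],[[0.0005,0.0,0.0654],-0.0002]]
```

Emit:
arm_command(rows=[[[0.0005, 0, 0.0654], 0], [[0.0005, 0, 0.0654], 0], [[0.0005, 0, 0.0654], 0], [[0.0005, 0, 0.0654], 0], [[0.0005, 0, 0.0654], 0]])

```text
t: 27.3
eef_pos: [553.2, 424.2, 224.2]
tcp_rot: [3.141, -0.0, 1.709]
ft_force: [0.1, 0.1, -0.6]
opening: 0.118
grip_force: 30.0
```

Emit:
arm_command(rows=[[[0, 0, 0.03], 0], [[0, 0, 0.03], 0], [[0, 0, 0.04], 0], [[0, 0, 0.05], 0], [[0, 0, 0.05], 0]])

```text
t: 27.8
eef_pos: [553.3, 424.4, 173.9]
tcp_rot: [3.141, -0.0, 1.709]
ft_force: [1.2, 0.1, -0.1]
opening: 0.115
grip_force: 30.0
```

Emit:
arm_command(rows=[[[0, 0, 0.05], 0], [[0, 0, 0.04], 0], [[0, 0, 0.02], 0], [[0, 0, 0.02], 0], [[0, 0, 0], 0]])

```text
t: 28.3
eef_pos: [553.1, 424.4, 141.6]
tcp_rot: [-3.141, 0.0, 1.709]
ft_force: [-0.2, -0.8, -0.7]
opening: 0.115
grip_force: 30.0
```

Emit:
arm_command(rows=[[[0, 0, 0.012], 0], [[0, 0, 0.012], 0], [[0, 0, 0.004], 0], [[0, 0, 0], 0], [[0, 0, 0], 0]])

```text
t: 28.8
eef_pos: [553.3, 424.5, 135.3]
tcp_rot: [3.141, -0.0, 1.709]
ft_force: [-0.3, -0.4, -0.3]
opening: 0.115
grip_force: 30.0
```

Emit:
arm_command(rows=[[[0, 0, 0.003], 0], [[0, 0, 0.002], 0], [[0, 0, 0], 0], [[0, 0, 0], 0], [[0, 0, 0], 0]])

```text
t: 29.3
eef_pos: [553.3, 424.5, 134.0]
tcp_rot: [3.141, -0.0, 1.709]
ft_force: [-0.7, -0.0, -0.3]
opening: 0.11
grip_force: 30.0
```

Emit:
arm_command(rows=[[[0, 0, 0.003], 0], [[0, 0, 0.002], 0], [[0, 0, 0], 0], [[0, 0, 0], 0], [[0, 0, 0], 0]])

```text
t: 29.8
eef_pos: [553.3, 424.5, 133.6]
tcp_rot: [3.141, -0.0, 1.709]
ft_force: [-2.3, -1.4, 7.8]
opening: 0.115
grip_force: 30.0
```

The collar is resting on the rack, so I'll release.

Emit:
arm_command(rows=[[[0, 0, -0.001], 0], [[0, 0, 0], 0], [[0, 0, 0], 0], [[0, 0, 0], 0], [[0, 0, 0], 0]], claw=0.45)

```text
t: 30.3
eef_pos: [553.2, 424.4, 132.7]
tcp_rot: [-3.141, -0.0, 1.709]
ft_force: [0.2, -0.5, 0.7]
opening: 0.435
grip_force: 0.0
```

Emit:
arm_command(rows=[[[0, 0, -0.04], 0], [[0, 0, -0.08], 0], [[0, 0, -0.12], 0], [[0, 0, -0.16], 0], [[0, 0, -0.16], 0]])

```text
t: 30.8
eef_pos: [553.0, 424.3, 275.0]
tcp_rot: [-3.142, -0.0, 1.709]
ft_force: [0.3, 0.2, 0.5]
opening: 0.45
grip_force: 0.0
```

```bash
python3 - <<'E'
from h import *
s=state();print(s['eef_pos'],s['opening'],s['ft_force'])
ringcloud(553,424,110,195,r=25,dz=10)
ringcloud(422,13,3,30,r=30)
shot('wrist');shot('top')
for l in ['pick_grip','pick','scriber_grip','ring_center','dish','lens_head']: print(l,[(n,np.round(r['position'],1).tolist(),round(r['confidence'],2)) for n in ('wrist','side','top') for r in models.mark_of(n,l)[:2]])
E
```

```text
[552.99937931 424.28575394 275.00123693] 0.4502602044579013 [0.33997909 0.1854339  0.51244645]
side 110 150 [530. 399. 105.] [578. 448. 114.]
side 120 31 [547. 427. 115.] [558. 435. 125.]
side 130 30 [547. 422. 125.] [557. 435. 135.]
side 140 33 [547. 417. 135.] [556. 435. 145.]
side 150 31 [547. 428. 145.] [558. 436. 155.]
side 160 32 [547. 422. 155.] [557. 435. 165.]
side 170 35 [547. 418. 165.] [557. 436. 175.]
side 180 29 [547. 428. 175.] [558. 435. 185.]
side 190 37 [547. 418. 185.] [558. 435. 190.]
side 3 111 [398. -16.   0.] [452.  35.   6.]
side 9 10 [395.  -7.   6.] [441.  27.   8.]
pick_grip [('wrist', [555.8, 426.6, 147.2], 0.7), ('wrist', [594.9, 102.5, -4.4], 0.36), ('side', [551.1, 425.9, 148.7], 0.74), ('top', [551.4, 426.9, 150.5], 0.57)]
pick [('wrist', [555.1, 428.1, 39.4], 0.67), ('wrist', [406.4, 401.3, -2.4], 0.31), ('top', [552.6, 418.3, 36.7], 0.67)]
scriber_grip [('wrist', [564.7, 340.5, 147.8], 0.67), ('side', [568.6, 340.6, 149.3], 0.59), ('top', [566.1, 337.7, 148.2], 0.49), ('top', [421.0, 12.6, 4.2], 0.36)]
ring_center [('side', [418.3, 15.2, 4.4], 0.48), ('top', [417.6, 11.2, 5.3], 0.5)]
dish [('side', [452.2, 213.4, 3.2], 0.84), ('top', [455.5, 213.7, 0.5], 0.9), ('top', [433.1, 6.0, -3.1], 0.85)]
lens_head [('wrist', [590.7, 100.8, -2.5], 0.98), ('side', [598.7, 101.3, 2.3], 0.73), ('top', [592.2, 104.4, 0.1], 0.61), ('top', [553.1, 419.0, 33.9], 0.57)]
```

```bash
python3 -c "
from h import *
print(env.job_done())"
```

```text
the job is handed in; nothing more can be done
None
```

The job is handed in at about 31 s of the 72 s allowed: the ring lies flat in the cream jar lid, the pick hangs upright in its left slot, and I saw no sign that anything else moved. I couldn't tip the pick with this interface, so I freed the ring by sliding the toe off its end, which left it resting near the lid's wall; the largest contact force I read was about 8 N, with about 4 N on the glass.

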